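# Line up the sample vessels by height on the staging board

## Task

Line up the four sample vessels (glass jar, capped milk bottle, lilac cup and small vial) on the white board in order of height, one upright in the middle of each round mark, with the tallest at the end where the tall steel pin stands and the shortest at the other end. Do not knock over or push aside the glass funnel that stands among them.

Things in the scene. Friction and masses are not known exactly. Their poses are not given: they have to be found in the camera images.
- jar_center (a point): clear glass jar standing upside down on its mouth, round closed end up; 159 mm tall, 54 mm in diameter at its widest (upper part). Stands alone and loose on the worktop (jars in the carton at the far right are not meant). The point is on its axis half-way up, 79.5 mm above its underside; z up the axis. Can be gripped across its sides at 110 to 115 mm above its underside
- bottle_center (a point): clear glass milk sample bottle, part filled, with a white push cap; 136 mm tall, body 74 mm in diameter. The cap is 53 mm in diameter and takes up the top 28 mm but the shoulder below reaches 115 mm: grip the cap from above, about 125 mm above the underside. About 0.31 kg. The point is on its axis half-way up, 68 mm above its underside; z up the axis
- cup_center (a point): open tapered lilac sample cup with a dark rim; 64 mm tall, 49 mm in diameter at the rim, 36 mm at the foot. Light; can be gripped across the outside near the rim, 45 mm above its underside. The point is on its axis half-way up, 32 mm above its underside; z up the axis
- vial_center (a point): small white screw vial, upright; 52 mm tall, 17 mm in diameter. Can be gripped across the sides, 35 mm above its underside. The point is on its axis half-way up, 26 mm above its underside; z up the axis
- tall_post: the taller and thicker of the two steel pins that stand one at each end of the board: 24 mm in diameter, 70 mm high, 70 mm beyond the last mark (the pin at the other end is only 12 mm in diameter and 14 mm high). It stands at the mark_1 end or at the mark_4 end. Origin: centre of its foot. Fixed
- funnel_center (a point): glass funnel standing loose on its wide rim, stem up, among the vessels; 69 mm in diameter, 90 mm tall. Not part of the row. The point is on its axis half-way up, 45 mm above the worktop
- mark_1: one of four identical round marks, flat 81 mm dark circles with a centre dot, 100 mm apart in one straight row on a low white board (100 x 490 x 12 mm, fixed, turned a little). Origin: centre of the circle on the board's top face, 12 mm above the worktop; the marks stand in the row in the order 1, 2, 3, 4; y axis along the row, towards mark 1
- mark_2: round mark on the board, as mark_1 (see there), number 2 in the row
- mark_3: round mark on the board, as mark_1 (see there), number 3 in the row
- mark_4: round mark on the board, as mark_1 (see there), number 4 in the row
Things that resemble listed ones, but are neither listed nor needed, are in the scene too. Leave any brown look-alike of the part that bears bottle_center alone. What is shaped like the part that bears vial_center but green is not meant.

How it is judged:
At the end, for the whole second after the job is handed in: Counting from the mark next to the tall pin, the jar, the milk bottle, the cup and the vial stand on the four marks in this order, each within 15 mm of its mark's centre, upright within 0.1 rad, resting on the board (height within 6 mm), released and at rest (((horizontal distance between tall_post and mark_1 below 0.12 m and horizontal distance between jar_center and mark_1 below 0.015 m and horizontal distance between bottle_center and mark_2 below 0.015 m and horizontal distance between cup_center and mark_3 below 0.015 m and horizontal distance between vial_center and mark_4 below 0.015 m) or (horizontal distance between tall_post and mark_4 below 0.12 m and horizontal distance between jar_center and mark_4 below 0.015 m and horizontal distance between bottle_center and mark_3 below 0.015 m and horizontal distance between cup_center and mark_2 below 0.015 m and horizontal distance between vial_center and mark_1 below 0.015 m)) and angle between each of jar_center, bottle_center, cup_center, vial_center's own z axis and vertical below 0.1 rad and height (world z) of jar_center between 0.0855 and 0.0975 m and linear speed of each of jar, bottle, cup, vial below 0.02 m/s and height (world z) of bottle_center between 0.074 and 0.086 m and height (world z) of cup_center between 0.038 and 0.05 m and height (world z) of vial_center between 0.032 and 0.044 m); the robot touches nothing.
It fails at once if the glass funnel is pushed more than 30 mm from its place or tipped over (distance of funnel_center from where it was at the start of the episode above 0.03 m or angle between funnel_center's own z axis and vertical above 0.5 rad).
It also fails if it takes over 115 s, if anything falls off the work surface, if the arm or the gripper's body presses on something with over 40 N, if the wrist force passes 120 N, or if a joint passes its speed limit or range.

## Robot

A 6-joint arm with a two-finger parallel gripper is mounted at the origin on a cart in front of the work surface, level with it; the furniture and walls round the work are solid. World frame = base frame: x ahead of the robot, y to its left, z up, the work surface at z = 0. Lengths are in m, angles in rad, forces in N, time in s.
With the tool pointing down it reaches from about 0.25 to 0.775 m from the base axis. Payload 4 kg.
Tool frame: the origin (TCP) lies at the very end of the fingers, on their centre line; the grasp point (between the pads) lies 19 mm behind it (robot.hold_point_z is the distance from the TCP to the grasp point, in m); z points along the fingers, y is the line along which they close (so a half turn about z gives the same grasp; the last joint's range is limited). The gripper opens to 94 mm and grips with 3 to 60 N. Pads are 16 mm wide; open, the fingers measure 119 mm over their backs; the gripper's body (75 mm by 177 mm) begins 78 mm behind the grasp point.
Start: joints at [-1.287, 0.087, 1.371, -0, 1.684, -0.103], TCP at [0.207, -0.509, 0.206] pointing down, gripper open.
Joint ranges: [-3.1, 3.1], [-0.76, 2.03], [0.27, 2.55], [-1.08, 4.22], [0.17, 2.65], [-2.57, 2.57]. Speed limits (rad/s): [2.79, 2.79, 3.14, 3.14, 3.14, 3.14].

## Interface

Orientations are given as [roll, pitch, yaw] about the fixed x, y, z axes, in that order (R = Rz(yaw) Ry(pitch) Rx(roll)).
In Python, from bench import robot gives the robot as it stands.
- The arm moves only by the tool carry_out, never from a script. Its argument "steps" is a list of rows, each a list of 3 entries, a list of its own where there are three numbers: the shift along the tool's x, y, z in m, then the turn about the tool's z in units of 10 degrees (1.0 is 10 degrees), then the closure, from -1 (fully open) to 1 (shut). In form: [[[tx, ty, tz], roll, jaw], ...]. A call has 1 to 10 rows; each row is the pose to reach, as a shift and turn from the pose commanded when the call began, along the tool's axes at that moment; what a row does not reach only later rows make up. A row lasts 1/8 s, in which the tool goes at most 62.5 mm and 10.7 degrees, less where a joint would pass 70% of its speed; a pose out of reach is approached as far as the arm can. A call with a gripper value outside its range is refused whole. The fingers move at their own pace and stop on an object; the grip force is fixed at half the most. Time passes only in rows, so rows that repeat a pose let the fingers close. It gives the time, the measured TCP pose, the force, the opening and the grip force at its end, in the units of the state.
- robot.get_obs(): the state, without advancing time (a new reading comes with each control period).
- robot.snapshot(name): name is "side" or "top" or "wrist"; returns a dict with "image" (400x640x3 uint8, red, green, blue), "z_map" (400x640 float32, m along the optical axis (not along the pixel's ray), 0 where there is no reading), "mtx" (3x3 intrinsics, pixels), "D" ([k1, k2, p1, p2, k3] as OpenCV has them; the pictures are not rectified), "R" (3x3) and "t" (3): a world point X has camera coordinates R X + t. Camera axes: x right, y down, z forward; pixel columns grow to the right and rows downward; lengths in m; the calibration is good to about 2 mm. A picture is of the moment at which its call begins.
- robot.close_job(): hands the job in; it is judged then, once.
The state is a dict: "time": time; "joint_positions": joint angles; "qvel": joint speeds; "joint_torque": joint torques, N m; "tool_pos": TCP position; "ee_rot": TCP orientation; "wrist_force": force on the tool from outside, world axes, zero at the start; "wrist_torque": the same for the moment, N m; "width": finger opening in m; "finger_force": force on a finger pad.
Only numpy, scipy, OpenCV 4.12 (cv2) and the standard library are available. Lean on these libraries where they do the work, as an engineer would, in place of code of your own. Each camera call takes 0.05 s, during which the arm holds its last target. There are 200 camera calls.

## Working session

There is one attempt and no reset: what is moved stays moved. The work goes in short steps, Python scripts to look and compute and a tool call to move; the robot and the scene stay as the last step left them, time stands still between calls to the robot, and variables do not carry over. Pictures are saved under pics/ and viewed, at most 14 in all, crops included, and the job is handed in when it is done.

Besides the shell and the picture viewer there is one more tool, called after "Request:" by a JSON object that holds its "api" and its "payload", one argument or row to a line. carry_out: Moves the arm, as the interface text tells. Its arguments: {"type":"object","properties":{"steps":{"type":"array","items":{"type":"array"}}},"required":["steps"]}

```bash
mkdir -p pics; cat > h.py <<'E'
import numpy as np, cv2, pickle
from bench import robot
def snap(n,f):
    s=robot.snapshot(n); cv2.imwrite(f'pics/{f}.png',s['image'][:,:,::-1]); pickle.dump(s,open(f'pics/{f}.pkl','wb')); return s
def load(f): return pickle.load(open(f'pics/{f}.pkl','rb'))
def ray(s,u,v):
    p=cv2.undistortPoints(np.array([[[u,v]]],float),s['mtx'],s['D'])[0,0]
    R=np.array(s['R']);t=np.array(s['t']).ravel()
    return -R.T@t, R.T@np.array([p[0],p[1],1.])
def onz(s,u,v,z):
    c,d=ray(s,u,v); return c+d*(z-c[2])/d[2]
def dep(s,u,v):
    c,d=ray(s,u,v); return c+d*s['z_map'][int(v),int(u)]
def proj(s,X):
    R=np.array(s['R']);t=np.array(s['t']).ravel()
    return cv2.projectPoints(np.array(X,float).reshape(-1,1,3),cv2.Rodrigues(R)[0],t,s['mtx'],s['D'])[0][:,0]
def tri(a,b):
    (c1,d1),(c2,d2)=a,b
    k=np.linalg.lstsq(np.c_[d1,-d2],c2-c1,rcond=None)[0]; p,q=c1+d1*k[0],c2+d2*k[1]
    return (p+q)/2,np.linalg.norm(p-q)
E
python3 - <<'E'
from h import *
for n in ('top','side','wrist'):
    s=snap(n,n+'0'); print(n,-np.array(s['R']).T@np.array(s['t']).ravel(),s['R'][2])
print(robot.get_obs(),robot.hold_point_z)
E
```

```text
top [0.42831399 0.03406828 1.06448152] [ 0.05927622  0.02209109 -0.99799715]
side [0.5391969  0.87915384 0.52415896] [-0.03748797 -0.89254141 -0.44940458]
wrist [ 0.27533762 -0.48176799  0.38382183] [-0.23432558 -0.09381261 -0.96762116]
{'time': 0.15, 'joint_positions': array([-1.28705730e+00,  8.77904048e-02,  1.37187643e+00,  3.51615182e-05,
        1.68362203e+00, -1.03130485e-01]), 'qvel': array([ 1.04932748e-03, -2.36467284e-03, -5.28407765e-03, -2.41034090e-04,
        7.35466839e-04,  9.28819302e-05]), 'joint_torque': array([ 3.80479905e-04, -3.40642941e+01, -3.02792501e+01,  7.16609694e-02,
        3.06030933e-02, -1.13896435e-04]), 'tool_pos': array([ 0.20738375, -0.50895092,  0.2045858 ]), 'ee_rot': array([-3.13990905e+00, -2.09379950e-04,  3.86873267e-01]), 'wrist_force': array([-0.37933972, -0.1168357 ,  0.24794222]), 'wrist_torque': array([-0.04304317,  0.0404959 , -0.03016971]), 'finger_force': 0.0, 'width': 0.09382042156784913} 0.0188
```

View pics/top0.png

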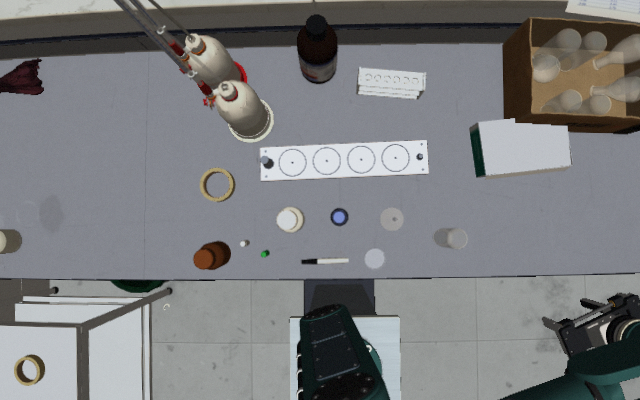

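View pics/side0.png

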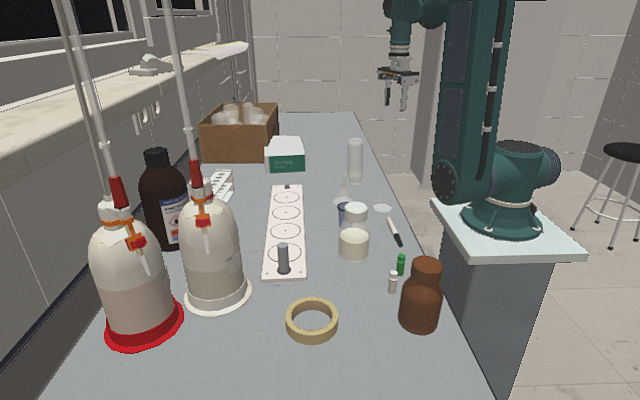

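The top view shows the tall pin at (267,162), i.e. at the left (+y) end. The marks are at (292,162), (327,160), (361,159) and (396,157), and the low pin is at (420,157).
- **Vessels:** white vial (244,243), capped bottle (289,219), lilac cup (340,216), funnel (392,218) and jar (454,238).
- **Look-alikes:** green vial (265,253), brown bottle (212,255) and the jars in the carton on the right. None of these is meant.

The white vial, the clear bottle and the lone jar fit the descriptions. I'll confirm them in one crop.

```bash
python3 - <<'E'
from h import *
T=load('top0');S=load('side0')
a=cv2.resize(T['image'][140:280,190:480],None,fx=2.7,fy=2.7,interpolation=cv2.INTER_CUBIC)[:, :,::-1]
b=cv2.resize(S['image'][120:300,240:450],None,fx=1.2,fy=1.2,interpolation=cv2.INTER_CUBIC)[:,:,::-1]
im=np.zeros((a.shape[0]+b.shape[0],a.shape[1],3),np.uint8);im[:a.shape[0]]=a;im[a.shape[0]:,:b.shape[1]]=b
cv2.imwrite('pics/crop1.png',im);print(im.shape)
for n,u,v in [('vial',244,243),('bottle',289,219),('cup',340,216),('fun',392,218),('jar',456,238),('m',292,162),('m',327,160),('m',361,159),('m',396,157),('green',265,253),('dish',375,258),('tallpin',264,160)]:
    print(n,dep(T,u,v).round(4))
print(robot.get_obs()['time'])
E
```

```text
(594, 783, 3)
vial [0.3696 0.2793 0.0467]
bottle [0.4343 0.1419 0.1376]
cup [0.4418 0.0092 0.0019]
fun [ 0.4335 -0.1337  0.0483]
jar [ 0.3811 -0.2723  0.1589]
m [0.6009 0.1465 0.0107]
m [0.6043 0.0443 0.0142]
m [ 0.6057 -0.0542  0.013 ]
m [ 0.6096 -0.1554  0.0147]
green [0.3417 0.2195 0.0515]
dish [ 0.3193 -0.0897  0.0022]
tallpin [0.5965 0.2157 0.0801]
0.15
```

View pics/crop1.png

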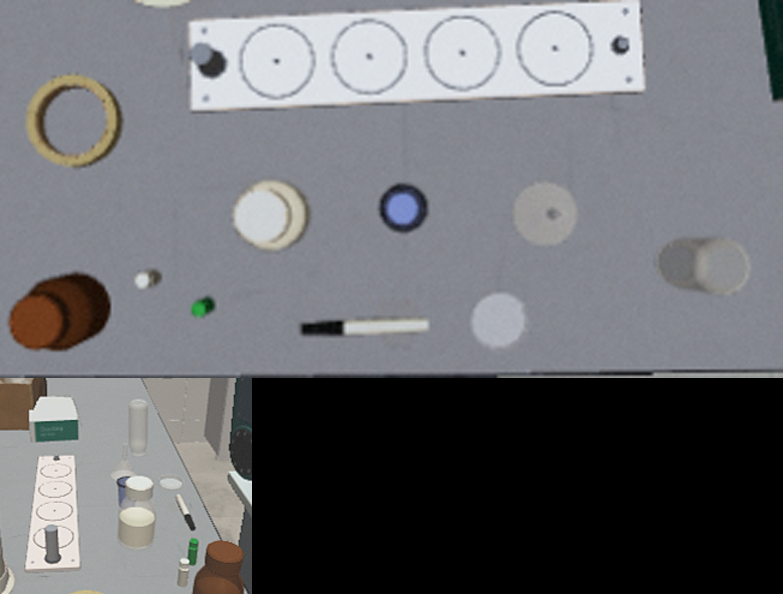

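The crop confirms each identity. The bottle cap is centred at top (287.4,219.6), the cup rim at (339.3,217), the white vial cap at (243,243.7) and the jar's closed end at (457,238.5). In the side view the cap is at (356,208), the jar top at (355,141) and the vial top at (393,272).

```bash
python3 - <<'E'
from h import *
T=load('top0');S=load('side0')
for n,u,v,z in [('bottle',287.4,219.6,.136),('cup',339.3,217,.064),('vial',243,243.7,.052),('jar',457,238.5,.157),('fun',391.9,218.9,0),('m',292.6,162.6,.012),('m',326.7,160.7,.012),('m',361.1,159.6,.012),('m',395.6,157.8,.012),('dish',374.5,258.5,.01)]:
    print(n,onz(T,u,v,z).round(4))
for n,a,b in [('bottle',(287.4,219.6),(355.8,208)),('jar',(457,238.5),(355,141)),('vial',(243,243.7),(393.3,252+20.5))]:
    p,e=tri(ray(T,*a),ray(S,*b));print(n,p.round(4),round(e,4))
W=load('wrist0');print(proj(W,[[.38,-.272,.159],[.38,-.272,0]]))
# tool->camera
R=np.array(W['R']);c=-R.T@np.array(W['t']).ravel()
from scipy.spatial.transform import Rotation as Ro
o=robot.get_obs();A=Ro.from_euler('xyz',o['ee_rot']).as_matrix();print(A.round(3));print('cam in tool',A.T@(c-o['tool_pos']),(A.T@R.T).round(3))
E
```

```text
bottle [0.4329 0.1462 0.136 ]
cup [0.4383 0.0126 0.064 ]
vial [0.368  0.2808 0.052 ]
jar [ 0.3798 -0.2754  0.157 ]
fun [ 0.4311 -0.1413  0.    ]
m [0.5989 0.1446 0.012 ]
m [0.6027 0.0452 0.012 ]
m [ 0.6041 -0.0546  0.012 ]
m [ 0.6078 -0.1547  0.012 ]
dish [ 0.3187 -0.0873  0.01  ]
bottle [0.4321 0.1471 0.1291] 0.0017
jar [ 0.3805 -0.2778  0.1503] 0.0023
vial [0.3676 0.2816 0.0493] 0.0006
[[  19.68955524 -235.76340562]
 [ 164.25844314  -63.40778127]]
[[ 0.926  0.377 -0.   ]
 [ 0.377 -0.926  0.002]
 [ 0.    -0.002 -1.   ]]
cam in tool [ 7.32251231e-02  1.62963713e-04 -1.79221233e-01] [[ 0.    -0.968 -0.253]
 [ 1.     0.     0.   ]
 [-0.    -0.253  0.968]]
```

View pics/wrist0.png

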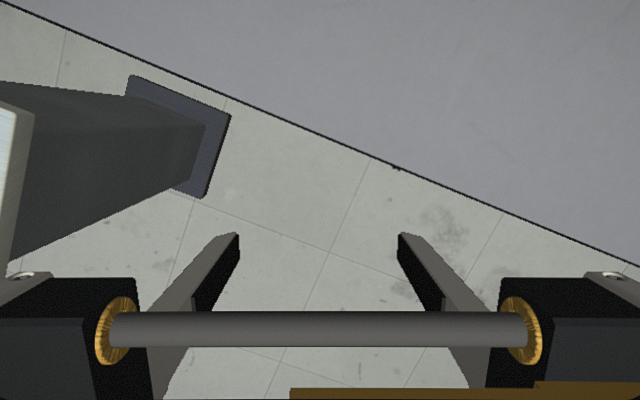

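The wrist view shows only floor and the fingers. The triangulated heights (129, 150 and 49 mm) roughly fit 136, 159 and 52 mm. Next I check clearance to the dispensers and the brown bottle, and compute the first move.

```bash
cat >> h.py <<'E'
from scipy.spatial.transform import Rotation as Ro
def go(x,y,z,yaw=np.pi/2):
    o=robot.get_obs();A=Ro.from_euler('xyz',o['ee_rot']).as_matrix()
    print('t',round(o['time'],2),'pos',o['tool_pos'].round(4),'rpy',o['ee_rot'].round(3),'w',round(o['width'],4))
    d=A.T@(np.array([x,y,z])-o['tool_pos']); print('shift',d.round(4),'roll',round(-np.degrees(yaw-o['ee_rot'][2])/10,3))
E
python3 - <<'E'
from h import *
T=load('top0')
H,W=T['z_map'].shape
v,u=np.mgrid[0:H,0:W]; p=cv2.undistortPoints(np.stack([u,v],-1).reshape(-1,1,2).astype(float),T['mtx'],T['D'])[:,0]
P=(np.c_[p,np.ones(len(p))]*T['z_map'].reshape(-1,1)-np.array(T['t']).ravel())@np.array(T['R'])
for n,m in [('disp',(P[:,0]>.6)&(P[:,0]<.78)&(P[:,1]>.1)&(P[:,1]<.35)&(P[:,2]>.03)),('brown',(P[:,0]>.25)&(P[:,0]<.42)&(P[:,1]>.3)&(P[:,1]<.45)&(P[:,2]>.05))]:
    q=P[m];print(n,q.min(0).round(3),q.max(0).round(3))
    if n=='disp':
        for k in (.03,.1,.2,.3,.45):
            r=q[q[:,2]>k]
            if len(r):print(k,r.min(0).round(3))
go(.38,-.276,.32)
E
```

```text
disp [0.602 0.204 0.03 ] [0.778 0.34  0.625]
0.03 [0.602 0.204 0.03 ]
0.1 [0.677 0.216 0.1  ]
0.2 [0.691 0.23  0.2  ]
0.3 [0.718 0.268 0.3  ]
0.45 [0.718 0.285 0.451]
brown [0.301 0.329 0.05 ] [0.375 0.393 0.14 ]
t 0.15 pos [ 0.2074 -0.509   0.2046] rpy [-3.14  -0.     0.387] w 0.0938
shift [ 0.2478 -0.1508 -0.1151] roll -6.783
```

Request:
{"api": "carry_out", "payload": {
  "steps": [
    [[0.0,0.0,-0.06],-0.5,-1],
    [[0.05,-0.03,-0.115],-1.5,-1],
    [[0.09,-0.055,-0.115],-2.5,-1],
    [[0.13,-0.08,-0.115],-3.5,-1],
    [[0.17,-0.105,-0.115],-4.5,-1],
    [[0.21,-0.13,-0.115],-5.5,-1],
    [[0.248,-0.151,-0.115],-6.5,-1],
    [[0.248,-0.151,-0.115],-6.78,-1],
    [[0.248,-0.151,-0.115],-6.78,-1]
  ]
}}

```text
time: 1.27
tool_pos: [0.3804, -0.2755, 0.3202]
ee_rot: [-3.141, -0.0, 1.571]
wrist_force: [-0.8, -0.3, -0.4]
width: 0.0942
finger_force: 0.0
```

```bash
python3 - <<'E'
from h import *
W=snap('wrist','wrist1')
go(.38,-.276,.093); print(proj(W,[[.38,-.276,.159]]))
E
```

```text
t 1.32 pos [ 0.3801 -0.2758  0.3202] rpy [-3.141 -0.     1.569] w 0.0942
shift [-2.000e-04 -0.000e+00  2.272e-01] roll -0.008
[[317.49210903 189.40060526]]
```

View pics/wrist1.png

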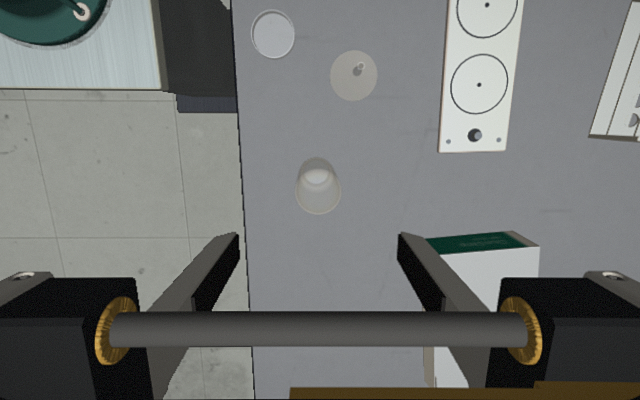

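The jar's round closed end is at (319,192) and its foot at about (318,165). The fourth mark's dot is at (479,85), the low pin at (475,134) and the funnel's rim at (354,75).

```bash
python3 - <<'E'
from h import *
W=load('wrist1');T=load('top0')
print('jar',onz(W,319,192,.157),tri(ray(W,319,192),ray(T,457,238.5)))
print('m4',onz(W,479,85,.012),tri(ray(W,479,85),ray(T,395.6,157.8)));print('m3',onz(W,487,5,.012))
E
```

```text
jar [ 0.38164248 -0.2793323   0.157     ] (array([ 0.3801925 , -0.28304445,  0.13699099]), np.float64(0.0034064053716774015))
m4 [ 0.6095192  -0.15616338  0.012     ] (array([ 0.6084575 , -0.15543676,  0.01244646]), np.float64(0.0022178783789750865))
m3 [ 0.60664821 -0.05582869  0.012     ]
```

Request:
{"api": "carry_out", "payload": {
  "steps": [
    [[-0.001,0.0,0.05],0,-1],
    [[-0.001,0.0,0.1],0,-1],
    [[-0.001,0.0,0.1],0,-1]
  ]
}}

```text
time: 1.7
tool_pos: [0.3771, -0.2751, 0.2147]
ee_rot: [-3.132, -0.008, 1.568]
wrist_force: [-0.1, -0.5, 0.7]
width: 0.0941
finger_force: 0.0
```

Request:
{"api": "carry_out", "payload": {
  "steps": [
    [[-0.001,0.001,0.04],0,-1],
    [[-0.001,0.001,0.08],0,-1],
    [[-0.001,0.001,0.11],0,-1],
    [[-0.001,0.001,0.127],0,-1],
    [[-0.001,0.001,0.127],0,-1],
    [[-0.001,0.001,0.127],0,0.6],
    [[-0.001,0.001,0.127],0,0.6],
    [[-0.001,0.001,0.127],0,0.6],
    [[-0.001,0.001,0.127],0,0.6],
    [[-0.001,0.001,0.127],0,0.6]
  ]
}}

```text
time: 2.95
tool_pos: [0.3811, -0.2781, 0.0937]
ee_rot: [-3.142, 0.0, 1.57]
wrist_force: [-1.4, 0.3, 2.6]
width: 0.0531
finger_force: 29.9
```

Request:
{"api": "carry_out", "payload": {
  "steps": [
    [[0.0,0.0,-0.03],0,0.6],
    [[0.0,0.0,-0.08],0,0.6],
    [[0.0,0.0,-0.13],0,0.6],
    [[0.0,0.0,-0.17],0,0.6],
    [[0.0,0.04,-0.17],0,0.6],
    [[0.0,0.09,-0.17],0,0.6],
    [[0.02,0.13,-0.17],0,0.6],
    [[0.05,0.17,-0.17],0,0.6],
    [[0.09,0.2,-0.17],0,0.6],
    [[0.13,0.218,-0.17],0,0.6]
  ]
}}

```text
time: 4.2
tool_pos: [0.6003, -0.1467, 0.2616]
ee_rot: [-3.139, -0.001, 1.57]
wrist_force: [-0.5, 0.2, -1.7]
width: 0.0531
finger_force: 29.9
```

Request:
{"api": "carry_out", "payload": {
  "steps": [
    [[0.05,0.0,0.0],0,0.6],
    [[0.1,0.0,0.0],0,0.6],
    [[0.15,0.0,0.0],0,0.6],
    [[0.2,0.0,0.0],0,0.6],
    [[0.25,0.0,0.0],0,0.6],
    [[0.28,0.0,0.0],0,0.6],
    [[0.293,0.0,0.0],0,0.6],
    [[0.293,0.0,0.0],0,0.6],
    [[0.293,0.0,0.0],0,0.6]
  ]
}}

```text
time: 5.32
tool_pos: [0.5996, 0.1435, 0.2633]
ee_rot: [-3.141, 0.001, 1.569]
wrist_force: [0.0, 0.7, -2.0]
width: 0.0535
finger_force: 29.9
```

```bash
python3 - <<'E'
from h import *
T=snap('top','top2');W=snap('wrist','wrist2')
go(.5995,.145,.108)
a=cv2.resize(T['image'][100:220,230:450],None,fx=2,fy=2)
im=np.zeros((240+400,640,3),np.uint8)
im[:240,:440]=a; im[240:]=W['image']
cv2.imwrite('pics/c2.png',im[:600,:,::-1])
E
```

```text
t 5.42 pos [0.5997 0.1435 0.2635] rpy [3.142 0.    1.568] w 0.053
shift [ 0.0016 -0.0002  0.1555] roll -0.015
```

View pics/c2.png

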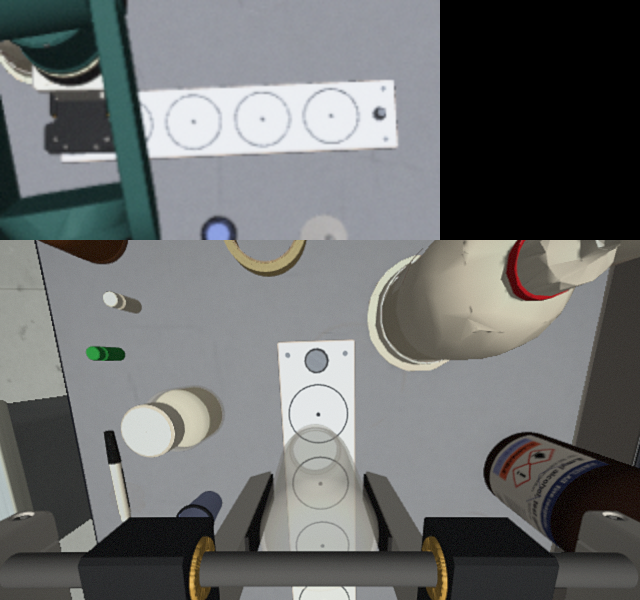

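The wrist view, with the jar held, shows the mark by the tall pin at (318,173) and the next mark at (320,243). The pin is at (316,120), the bottle cap at (148,190) and the white vial cap at (110,59). The jar hangs upright between the fingers.

```bash
python3 - <<'E'
from h import *
W=load('wrist2');T=load('top0')
m=onz(W,318,173.5,.012)
print('mA',m,'mB',onz(W,320,243,.012),tri(ray(W,318,173.5),ray(T,292.6,162.6)))
print('bottle',onz(W,148,190,.136),tri(ray(W,148,190),ray(T,287.4,219.6)))
print('vial',onz(W,110,59,.052),tri(ray(W,110,59),ray(T,243,243.7)))
E
```

```text
mA [0.59995646 0.14512136 0.012     ] mB [0.60258617 0.04470968 0.012     ] (array([0.59969235, 0.14475419, 0.00881304]), np.float64(0.0006196469603584396))
bottle [0.43480621 0.14983201 0.136     ] (array([0.43234971, 0.14773834, 0.13031443]), np.float64(0.0020765009607205936))
vial [0.36859636 0.28072518 0.052     ] (array([0.36798938, 0.28098029, 0.05102034]), np.float64(0.00018932056347150498))
```

Request:
{"api": "carry_out", "payload": {
  "steps": [
    [[0.0015,0.0,0.05],0,0.6],
    [[0.0015,0.0,0.1],0,0.6],
    [[0.0015,0.0,0.13],0,0.6],
    [[0.0015,0.0,0.145],0,0.6],
    [[0.0015,0.0,0.152],0,0.6],
    [[0.0015,0.0,0.157],0,0.6],
    [[0.0015,0.0,0.157],0,0.6],
    [[0.0015,0.0,0.157],0,0.6]
  ]
}}

```text
time: 6.42
tool_pos: [0.6001, 0.1465, 0.1076]
ee_rot: [3.14, -0.0, 1.57]
wrist_force: [-0.3, 0.2, -1.5]
width: 0.0534
finger_force: 29.9
```

Request:
{"api": "carry_out", "payload": {
  "steps": [
    [[-0.001,0.0,0.0015],0,0.6],
    [[-0.001,0.0,0.0025],0,0.6],
    [[-0.001,0.0,0.0025],0,0.6]
  ]
}}

```text
time: 6.8
tool_pos: [0.5999, 0.1455, 0.1057]
ee_rot: [3.14, -0.0, 1.57]
wrist_force: [-2.2, -0.3, 6.0]
width: 0.0531
finger_force: 30.0
```

Contact. Release and rise.

Request:
{"api": "carry_out", "payload": {
  "steps": [
    [[0.0,0.0,0.0],0,0.2],
    [[0.0,0.0,0.0],0,-0.5],
    [[0.0,0.0,0.0],0,-1],
    [[0.0,0.0,0.0],0,-1],
    [[0.0,0.0,-0.02],0,-1],
    [[0.0,0.0,-0.06],0,-1],
    [[0.0,0.0,-0.12],0,-1],
    [[0.0,0.0,-0.16],0,-1],
    [[0.0,0.0,-0.16],0,-1]
  ]
}}

```text
time: 7.92
tool_pos: [0.6012, 0.1456, 0.2689]
ee_rot: [3.132, -0.001, 1.57]
wrist_force: [-0.2, 0.8, 0.0]
width: 0.0936
finger_force: 0.0
```

Request:
{"api": "carry_out", "payload": {
  "steps": [
    [[0.0,-0.05,0.0],0,-1],
    [[0.0,-0.1,0.0],0,-1],
    [[0.0,-0.15,0.0],0,-1],
    [[0.0,-0.167,0.0],0,-1],
    [[0.002,-0.167,0.05],0,-1],
    [[0.002,-0.167,0.06],0,-1],
    [[0.002,-0.167,0.06],0,-1]
  ]
}}

```text
time: 8.8
tool_pos: [0.4325, 0.1473, 0.2029]
ee_rot: [-3.139, 0.001, 1.57]
wrist_force: [0.3, 0.2, 0.1]
width: 0.094
finger_force: 0.0
```

```bash
python3 - <<'E'
from h import *
W=snap('wrist','wrist3');S=snap('side','side3')
go(.433,.1475,.106)
a=S['image'][120:320,200:480]
im=np.zeros((200+400,640,3),np.uint8)
im[:200,:280]=a; im[200:]=W['image']
cv2.imwrite('pics/c3.png',im[:,:,::-1])
E
```

```text
t 8.9 pos [0.4337 0.1475 0.2052] rpy [ 3.14 -0.    1.57] w 0.094
shift [-0.0001 -0.0009  0.0991] roll -0.006
```

View pics/c3.png

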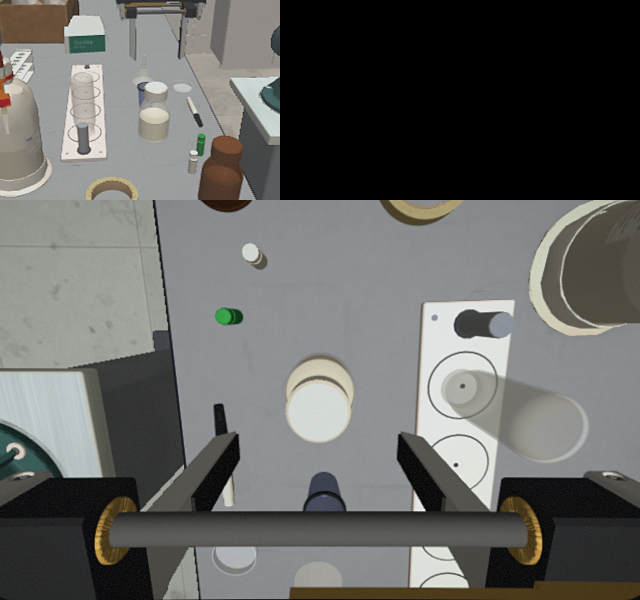

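The jar stands upright, its mouth ring centred on the mark's dot at (462,386 in this composite). The bottle cap is at wrist pixel (319,211).

```bash
python3 - <<'E'
from h import *
W=load('wrist3')
print(onz(W,319,211,.136),tri(ray(W,319,211),ray(load('wrist2'),148,190)),proj(W,[[.433,.1475,.136]]))
E
```

```text
[0.43332079 0.14947006 0.136     ] (array([0.43335712, 0.14900519, 0.1334413 ]), np.float64(0.0005308264935107402)) [[318.59801767 213.37145835]]
```

Request:
{"api": "carry_out", "payload": {
  "steps": [
    [[0.0015,-0.0005,0.04],0,-1],
    [[0.0015,-0.0005,0.08],0,-1],
    [[0.0015,-0.0005,0.097],0,-1],
    [[0.0015,-0.0005,0.097],0,-1],
    [[0.0015,-0.0005,0.097],0,0.6],
    [[0.0015,-0.0005,0.097],0,0.6],
    [[0.0015,-0.0005,0.097],0,0.6],
    [[0.0015,-0.0005,0.097],0,0.6],
    [[0.0015,-0.0005,0.097],0,0.6]
  ]
}}

```text
time: 10.02
tool_pos: [0.4323, 0.149, 0.1072]
ee_rot: [3.141, -0.0, 1.57]
wrist_force: [0.6, 0.4, 1.0]
width: 0.0523
finger_force: 30.0
```

Request:
{"api": "carry_out", "payload": {
  "steps": [
    [[0.0,0.0,-0.03],0,0.6],
    [[0.0,0.0,-0.08],0,0.6],
    [[0.0,0.0,-0.12],0,0.6],
    [[-0.05,0.0,-0.12],0,0.6],
    [[-0.09,0.02,-0.12],0,0.6],
    [[-0.104,0.06,-0.12],0,0.6],
    [[-0.104,0.11,-0.12],0,0.6],
    [[-0.104,0.15,-0.12],0,0.6],
    [[-0.104,0.17,-0.12],0,0.6],
    [[-0.104,0.17,-0.12],0,0.6]
  ]
}}

```text
time: 11.28
tool_pos: [0.602, 0.0447, 0.2241]
ee_rot: [-3.137, 0.0, 1.57]
wrist_force: [-1.1, -0.6, -5.3]
width: 0.0521
finger_force: 30.0
```

Request:
{"api": "carry_out", "payload": {
  "steps": [
    [[0.0,0.0,0.0],0,0.6],
    [[0.0,0.0,0.04],0,0.6],
    [[0.0,0.0,0.08],0,0.6],
    [[0.0,0.0,0.095],0,0.6],
    [[0.0,0.0,0.103],0,0.6],
    [[0.0,0.0,0.103],0,0.6]
  ]
}}

```text
time: 12.02
tool_pos: [0.6023, 0.0449, 0.125]
ee_rot: [3.14, 0.0, 1.57]
wrist_force: [-0.1, -0.4, -3.6]
width: 0.0522
finger_force: 30.0
```

Request:
{"api": "carry_out", "payload": {
  "steps": [
    [[0.0,0.0,0.003],0,0.6],
    [[0.0,0.0,0.005],0,0.6],
    [[0.0,0.0,0.006],0,0.6],
    [[0.0,0.0,0.006],0,0.6]
  ]
}}

```text
time: 12.52
tool_pos: [0.6028, 0.0451, 0.1206]
ee_rot: [3.138, -0.0, 1.57]
wrist_force: [-1.9, 1.5, 6.0]
width: 0.0524
finger_force: 30.0
```

Contact (force reversed). Release, rise, go over the cup.

Request:
{"api": "carry_out", "payload": {
  "steps": [
    [[0.0,0.0,0.0],0,0.2],
    [[0.0,0.0,0.0],0,-0.5],
    [[0.0,0.0,0.0],0,-1],
    [[0.0,0.0,0.0],0,-1],
    [[0.0,0.0,-0.02],0,-1],
    [[0.0,0.0,-0.06],0,-1],
    [[0.0,0.0,-0.1],0,-1],
    [[0.0,-0.05,-0.1],0,-1],
    [[0.0,-0.1,-0.1],0,-1]
  ]
}}

```text
time: 13.65
tool_pos: [0.5014, 0.0448, 0.2182]
ee_rot: [3.141, 0.0, 1.57]
wrist_force: [0.6, -0.6, 1.3]
width: 0.0935
finger_force: 0.0
```

Request:
{"api": "carry_out", "payload": {
  "steps": [
    [[-0.02,-0.05,0.0],0,-1],
    [[-0.032,-0.065,0.03],0,-1],
    [[-0.032,-0.065,0.07],0,-1],
    [[-0.032,-0.065,0.08],0,-1],
    [[-0.032,-0.065,0.08],0,-1]
  ]
}}

```text
time: 14.28
tool_pos: [0.4369, 0.013, 0.1379]
ee_rot: [-3.141, 0.0, 1.57]
wrist_force: [0.3, -0.5, 0.4]
width: 0.0939
finger_force: 0.0
```

```bash
python3 - <<'E'
from h import *
W=snap('wrist','wrist4');S=snap('side','side4')
go(.438,.0126,.026)
im=np.zeros((600,640,3),np.uint8)
im[:200,:280]=S['image'][120:320,200:480]; im[200:]=W['image']
cv2.imwrite('pics/c4.png',im[:,:,::-1]); print(proj(W,[[.438,.0126,.064]]))
E
```

```text
t 14.38 pos [0.4381 0.0129 0.1395] rpy [3.139 0.    1.57 ] w 0.0943
shift [-0.0003 -0.0003  0.1135] roll -0.003
[[319.25711639 211.76989289]]
```

View pics/c4.png

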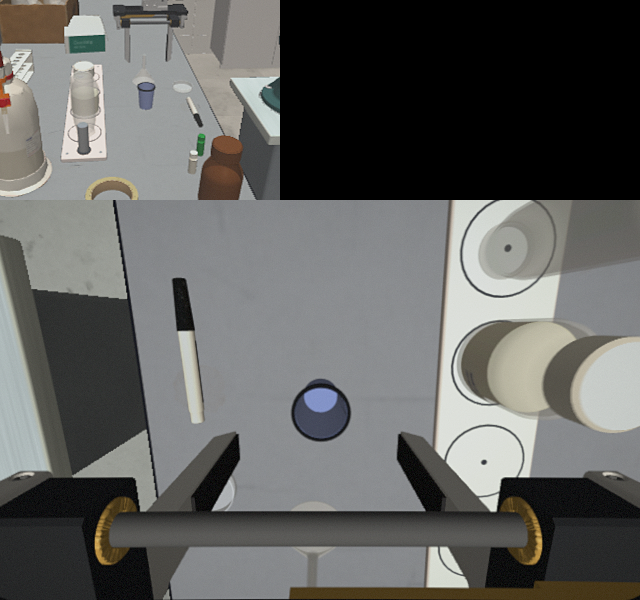

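The cup rim is at wrist pixel (321,211), against a predicted (319,212), so it agrees with the top view. Bottle and jar stand upright on their marks.

Request:
{"api": "carry_out", "payload": {
  "steps": [
    [[0.0,0.0005,0.05],0,-1],
    [[0.0,0.0005,0.09],0,-1],
    [[0.0,0.0005,0.112],0,-1],
    [[0.0,0.0005,0.112],0,-1],
    [[0.0,0.0005,0.112],0,0.3],
    [[0.0,0.0005,0.112],0,0.3],
    [[0.0,0.0005,0.112],0,0.3],
    [[0.0,0.0005,0.112],0,0.3],
    [[0.0,0.0005,0.112],0,0.3]
  ]
}}

```text
time: 15.5
tool_pos: [0.4375, 0.0129, 0.0261]
ee_rot: [3.141, 0.0, 1.57]
wrist_force: [1.0, -0.2, 1.0]
width: 0.0477
finger_force: 0.1
```

Request:
{"api": "carry_out", "payload": {
  "steps": [
    [[0.0,0.0,0.0],0,0.5],
    [[0.0,0.0,0.0],0,0.5],
    [[0.0,0.0,0.0],0,0.5]
  ]
}}

```text
time: 15.88
tool_pos: [0.4375, 0.0129, 0.0261]
ee_rot: [3.141, 0.0, 1.57]
wrist_force: [0.4, 0.8, 0.1]
width: 0.0455
finger_force: 30.0
```

Request:
{"api": "carry_out", "payload": {
  "steps": [
    [[0.0,0.0,-0.03],0,0.5],
    [[0.0,0.0,-0.08],0,0.5],
    [[0.0,0.0,-0.12],0,0.5],
    [[-0.04,0.0,-0.12],0,0.5],
    [[-0.068,0.02,-0.12],0,0.5],
    [[-0.068,0.06,-0.12],0,0.5],
    [[-0.068,0.11,-0.12],0,0.5],
    [[-0.068,0.15,-0.12],0,0.5],
    [[-0.068,0.168,-0.12],0,0.5],
    [[-0.068,0.168,-0.12],0,0.5]
  ]
}}

```text
time: 17.12
tool_pos: [0.6056, -0.0551, 0.1447]
ee_rot: [-3.139, -0.0, 1.57]
wrist_force: [0.3, -0.2, 0.2]
width: 0.0458
finger_force: 30.0
```

Request:
{"api": "carry_out", "payload": {
  "steps": [
    [[0.0,0.0,0.0],0,0.5],
    [[0.0,0.0,0.04],0,0.5],
    [[0.0,0.0,0.08],0,0.5],
    [[0.0,0.0,0.1],0,0.5],
    [[0.0,0.0,0.107],0,0.5],
    [[0.0,0.0,0.107],0,0.5]
  ]
}}

```text
time: 17.88
tool_pos: [0.6052, -0.0552, 0.0399]
ee_rot: [3.14, 0.0, 1.57]
wrist_force: [0.4, -0.2, -0.8]
width: 0.045
finger_force: 30.0
```

Contact is due at about 0.038.

Request:
{"api": "carry_out", "payload": {
  "steps": [
    [[0.0,0.0,0.001],0,0.5],
    [[0.0,0.0,0.002],0,0.5],
    [[0.0,0.0,0.002],0,0.5]
  ]
}}

```text
time: 18.25
tool_pos: [0.6061, -0.0553, 0.0381]
ee_rot: [3.14, 0.0, 1.57]
wrist_force: [-0.2, -0.9, 3.7]
width: 0.0455
finger_force: 30.0
```

Request:
{"api": "carry_out", "payload": {
  "steps": [
    [[0.0,0.0,0.0],0,0.1],
    [[0.0,0.0,0.0],0,-0.5],
    [[0.0,0.0,0.0],0,-1],
    [[0.0,0.0,0.0],0,-1],
    [[0.0,0.0,-0.02],0,-1],
    [[0.0,0.0,-0.07],0,-1],
    [[0.0,0.0,-0.13],0,-1],
    [[0.0,0.0,-0.18],0,-1],
    [[0.0,-0.05,-0.18],0,-1],
    [[0.0,-0.11,-0.18],0,-1]
  ]
}}

```text
time: 19.5
tool_pos: [0.495, -0.0552, 0.2174]
ee_rot: [3.14, 0.001, 1.57]
wrist_force: [0.2, -0.1, 0.2]
width: 0.0941
finger_force: 0.0
```

Request:
{"api": "carry_out", "payload": {
  "steps": [
    [[0.02,-0.05,0.0],0,-1],
    [[0.06,-0.09,0.0],0,-1],
    [[0.11,-0.11,0.0],0,-1],
    [[0.16,-0.127,0.0],0,-1],
    [[0.21,-0.127,0.0],0,-1],
    [[0.26,-0.127,0.0],0,-1],
    [[0.31,-0.127,0.0],0,-1],
    [[0.336,-0.127,0.0],0,-1],
    [[0.336,-0.127,0.04],0,-0.2],
    [[0.336,-0.127,0.04],0,-0.2]
  ]
}}

```text
time: 20.75
tool_pos: [0.3663, 0.2801, 0.1734]
ee_rot: [-3.135, 0.004, 1.571]
wrist_force: [0.4, -0.5, 0.1]
width: 0.0771
finger_force: 0.0
```

```bash
python3 - <<'E'
from h import *
W=snap('wrist','wrist5');S=snap('side','side5');T=snap('top','top5')
go(.368,.281,.0165)
im=np.zeros((600,640,3),np.uint8)
im[:200,:280]=S['image'][120:320,200:480]; im[:200,300:640]=T['image'][100:300,190:530]; im[200:]=W['image']
cv2.imwrite('pics/c5.png',im[:,:,::-1]); print(proj(W,[[.368,.281,.052]]))
E
```

```text
t 20.9 pos [0.3691 0.281  0.1783] rpy [ 3.14e+00 -1.00e-03  1.57e+00] w 0.0653
shift [-0.0002 -0.0014  0.1618] roll -0.007
[[320.39617553 196.13389853]]
```

View pics/c5.png

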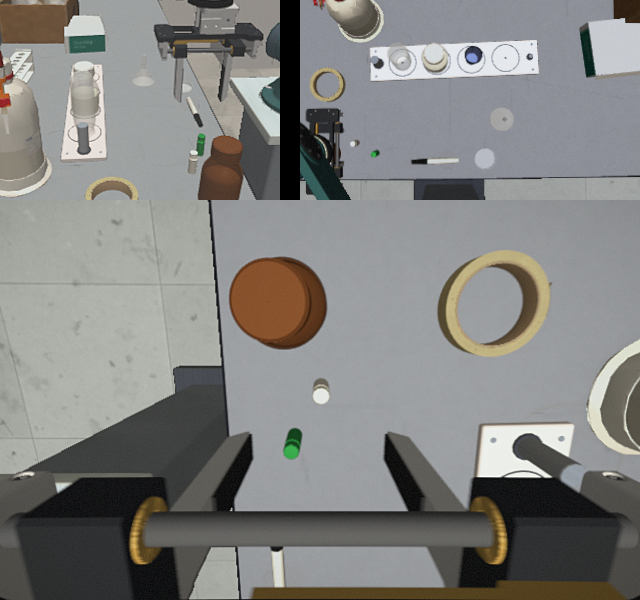

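The white vial's cap is at wrist pixel (321,198), against a predicted (320,196). The green vial at (292,250) and the brown bottle at (270,98) are clear of the fingers. In the top inset all three placed vessels are centred and the funnel is undisturbed.

Request:
{"api": "carry_out", "payload": {
  "steps": [
    [[-0.001,-0.001,0.05],0,-0.2],
    [[-0.001,-0.001,0.1],0,-0.2],
    [[-0.001,-0.001,0.14],0,-0.2],
    [[-0.001,-0.001,0.16],0,-0.2],
    [[-0.001,-0.001,0.16],0,-0.2],
    [[-0.001,-0.001,0.16],0,0.9],
    [[-0.001,-0.001,0.16],0,0.9],
    [[-0.001,-0.001,0.16],0,0.9],
    [[-0.001,-0.001,0.16],0,0.9],
    [[-0.001,-0.001,0.16],0,0.9]
  ]
}}

```text
time: 22.15
tool_pos: [0.3677, 0.2801, 0.0173]
ee_rot: [3.141, -0.0, 1.57]
wrist_force: [-0.8, -0.5, 2.1]
width: 0.0166
finger_force: 30.0
```

Request:
{"api": "carry_out", "payload": {
  "steps": [
    [[0.0,0.0,0.0],0,0.9],
    [[0.0,0.0,0.0],0,0.9],
    [[0.0,0.0,0.0],0,0.9]
  ]
}}

```text
time: 22.52
tool_pos: [0.3677, 0.2801, 0.0173]
ee_rot: [3.141, -0.0, 1.57]
wrist_force: [0.1, 0.3, 3.5]
width: 0.0163
finger_force: 30.0
```

Request:
{"api": "carry_out", "payload": {
  "steps": [
    [[0.0,0.0,-0.04],0,0.9],
    [[0.0,0.0,-0.09],0,0.9],
    [[0.0,0.0,-0.15],0,0.9],
    [[0.0,0.0,-0.2],0,0.9],
    [[-0.05,0.0,-0.2],0,0.9],
    [[-0.1,0.0,-0.2],0,0.9],
    [[-0.15,0.0,-0.2],0,0.9],
    [[-0.2,0.0,-0.2],0,0.9],
    [[-0.25,0.0,-0.2],0,0.9],
    [[-0.3,0.0,-0.2],0,0.9]
  ]
}}

```text
time: 23.78
tool_pos: [0.3669, -0.0215, 0.2164]
ee_rot: [-3.141, 0.0, 1.57]
wrist_force: [-0.3, 0.3, 0.1]
width: 0.0163
finger_force: 30.0
```

Request:
{"api": "carry_out", "payload": {
  "steps": [
    [[-0.05,0.02,0.0],0,0.9],
    [[-0.1,0.05,0.0],0,0.9],
    [[-0.136,0.1,0.0],0,0.9],
    [[-0.136,0.15,0.0],0,0.9],
    [[-0.136,0.2,0.0],0,0.9],
    [[-0.136,0.241,0.0],0,0.9],
    [[-0.136,0.241,0.05],0,0.9],
    [[-0.136,0.241,0.1],0,0.9],
    [[-0.136,0.241,0.1],0,0.9],
    [[-0.136,0.241,0.1],0,0.9]
  ]
}}

```text
time: 25.02
tool_pos: [0.6091, -0.1565, 0.1187]
ee_rot: [3.14, 0.001, 1.57]
wrist_force: [0.8, 0.6, -0.1]
width: 0.0165
finger_force: 30.0
```

```bash
python3 - <<'E'
from h import *
W=snap('wrist','wrist6')
go(.6085,-.1555,.0293)
cv2.imwrite('pics/c6.png',W['image'][:,:,::-1])
E
```

```text
t 25.07 pos [ 0.6098 -0.1568  0.12  ] rpy [3.137e+00 2.000e-03 1.570e+00] w 0.016
shift [ 0.0014 -0.0017  0.0907] roll -0.004
```

View pics/c6.png

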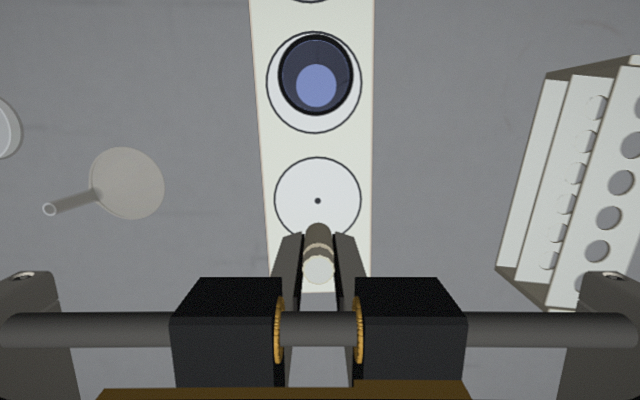

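The vial is held upright at (318,250), the last mark's dot is at (318,201) and the cup is well centred on the neighbouring mark. The funnel stands.

```bash
python3 - <<'E'
from h import *
W=load('wrist6'); print(onz(W,318,201,.012)); go(.6085,-.1555,.0293)
E
```

```text
[ 0.60947486 -0.15620129  0.012     ]
t 25.07 pos [ 0.6098 -0.1568  0.12  ] rpy [3.137e+00 2.000e-03 1.570e+00] w 0.016
shift [ 0.0014 -0.0017  0.0907] roll -0.004
```

Request:
{"api": "carry_out", "payload": {
  "steps": [
    [[0.0005,-0.0005,0.04],0,0.9],
    [[0.0005,-0.0005,0.07],0,0.9],
    [[0.0005,-0.0005,0.08],0,0.9],
    [[0.0005,-0.0005,0.085],0,0.9],
    [[0.0005,-0.0005,0.087],0,0.9],
    [[0.0005,-0.0005,0.087],0,0.9]
  ]
}}

```text
time: 25.82
tool_pos: [0.6086, -0.156, 0.0314]
ee_rot: [3.139, 0.001, 1.57]
wrist_force: [-0.1, -0.1, -1.6]
width: 0.0162
finger_force: 30.0
```

Request:
{"api": "carry_out", "payload": {
  "steps": [
    [[0.0,0.0,0.001],0,0.9],
    [[0.0,0.0,0.002],0,0.9],
    [[0.0,0.0,0.002],0,0.9],
    [[0.0,0.0,0.002],0,0.9]
  ]
}}

```text
time: 26.32
tool_pos: [0.6083, -0.1559, 0.0293]
ee_rot: [3.14, 0.001, 1.57]
wrist_force: [-1.9, 1.2, 6.0]
width: 0.0165
finger_force: 30.0
```

Request:
{"api": "carry_out", "payload": {
  "steps": [
    [[0.0,0.0,0.0],0,0.5],
    [[0.0,0.0,0.0],0,0.2],
    [[0.0,0.0,0.0],0,-0.2],
    [[0.0,0.0,0.0],0,-0.2],
    [[0.0,0.0,-0.02],0,-0.2],
    [[0.0,0.0,-0.07],0,-0.2],
    [[0.0,0.0,-0.13],0,-0.2],
    [[0.0,0.0,-0.18],0,-0.2],
    [[0.0,-0.05,-0.18],0,-0.2],
    [[0.0,-0.1,-0.18],0,-0.2]
  ]
}}

```text
time: 27.58
tool_pos: [0.5076, -0.1559, 0.2108]
ee_rot: [3.138, 0.002, 1.571]
wrist_force: [0.2, -0.9, 0.8]
width: 0.0565
finger_force: 0.0
```

Request:
{"api": "carry_out", "payload": {
  "steps": [
    [[-0.05,-0.03,0.0],0,-0.2],
    [[-0.1,-0.06,0.0],0,-0.2],
    [[-0.15,-0.08,0.0],0,-0.2],
    [[-0.15,-0.08,0.0],0,-0.2],
    [[-0.15,-0.08,0.0],0,-0.2]
  ]
}}

```text
time: 28.2
tool_pos: [0.4279, -0.3053, 0.2091]
ee_rot: [3.14, 0.0, 1.57]
wrist_force: [-1.0, 0.6, -0.6]
width: 0.0569
finger_force: 0.0
```

```bash
python3 - <<'E'
from h import *
S=snap('side','side7');T=snap('top','top7')
im=np.zeros((600,800,3),np.uint8)
im[:300,:480]=cv2.resize(T['image'][130:280,230:470],None,fx=2,fy=2); im[300:,:360]=cv2.resize(S['image'][150:300,220:400],None,fx=2,fy=2)
cv2.imwrite('pics/c7.png',im[:,:,::-1]);print(robot.get_obs()['tool_pos'],robot.get_obs()['time'])
E
```

```text
[ 0.42834501 -0.30451959  0.20872973] 28.3
```

View pics/c7.png

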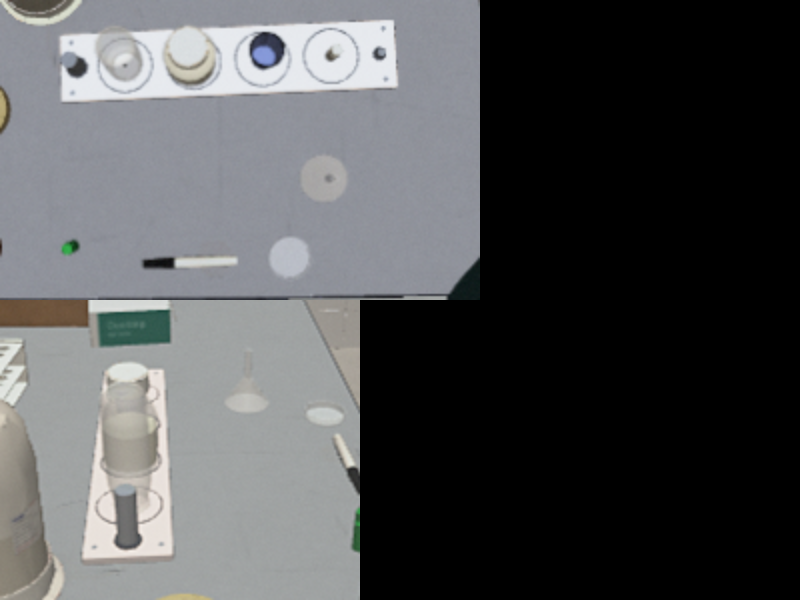

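All four stand in order from the tall pin: jar (120,57 in this composite), bottle (188,50), cup (266,50) and vial (335,52). The funnel is in its place. One numerical check, then I hand in.

```bash
python3 - <<'E'
from h import *
T=load('top7')
for n,u,v,z,m in [('bottle',324,153,.148,(.6026,.045)),('cup',363,155,.076,(.6055,-.0552)),('vial',398.5,155,.064,(.6085,-.1555)),('jarmouth',292.5,162.5,.012,(.5998,.145))]:
    p=onz(T,u,v,z);print(n,(p[:2]-m).round(4))
d=[np.hypot(*(onz(T,u,v,z)[:2]-m)) for u,v,z,m in [(324,153,.148,(.6026,.045)),(363,155,.076,(.6055,-.0552)),(398.5,155,.064,(.6085,-.1555))]]
if max(d)<.011: print(robot.close_job())
E
```

```text
bottle [-0.0027  0.0053]
cup [0.0005 0.0006]
vial [-0.0019  0.0019]
jarmouth [-0.0006 -0.0001]
the job is handed in; nothing more can be done
None
```

The job is handed in at about 28 s. The jar, bottle, cup and vial stand on the marks in that order from the tall pin, each measured within about 6 mm of its mark's centre in the last top view, and the funnel looks undisturbed; the hand-in returned no verdict.

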